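Stow the crushed can's tray under the chute lips, flush with the tray inside

TASK

Put the crushed can into the loose black tray that has the tab, while that tray is still out on the bench. Then slide the tray, nose first, through the flap and under the lips of the steel side chute until it pushes the short tray inside against the end stop and sits flush against it, with no gap left. Leave the bottle, the intact can, the jar, the tin, the saucer, the wrench and the tape roll where they are.

Things in the scene. Friction and masses are not known exactly. Their poses are not given: they have to be found in the camera images.
- hood: Low steel side chute fixed to the bench, place and yaw varying. Origin on the bench, centre of its mouth; +y runs into the lane, x across. Walls leave 106 mm clear (x = +-53). Each has an inward lip 15 mm wide, underside 44, top 48 mm high: trays only slide in from the mouth, under the lips; open above between them. Flared guides 30 mm high widen the mouth to 130 mm at y = -25 mm.
- hood_stop (a point): Centre of the face of the chute's solid end stop, 180 mm along +y from the mouth, 16 mm up.
- hood_lintel (a point): Middle of the underside of the lintel that bridges the chute's mouth: 66 mm above the bench (top 76 mm), 12 mm deep along the lane (y 0 to 12 mm), 138 mm wide overall.
- flap (a joint): Light steel flap hanging from the lintel in the mouth, 70 mm wide, hinge 64 mm high, lower edge 28 mm high. Value in rad: 0 hangs shut, grows to 1.45 as it swings inward (+y of the chute); it never swings outward. The tray's nose pushes it up and it drags over tray and can.
- tray: The loose open black plastic tray with a tab, out on the bench to the right of the chute. 100 mm wide (x), 130 mm long (y), 32 mm high, walls and floor 4 mm thick; 0.18 kg. Origin at the centre of its underside, z up; own +y points to its nose (the end that goes into the chute first), the grip tab is on the -y end.
- tray_tab (a point): Grip point on the tray's tab, 93 mm from the tray's origin along -y, 26 mm above its underside. The tab is an upright fin 12 mm thick (tray x), reaching from 65 to 110 mm behind the origin, 4 to 38 mm high: pinch it from above across its thickness, fingers closing along tray x.
- tray_nose (a point): Centre of the outer face of the tray's nose wall (65 mm ahead of its origin along +y, 16 mm up).
- inner_tray: Shorter loose open black plastic tray without a tab, already in the chute's lane, under the lips, 20 to 60 mm short of the end stop and slightly skewed: 100 mm wide (x), 80 mm long (y), 32 mm high; 0.14 kg. Origin at the centre of its underside; own +y points roughly to the end stop.
- inner_front (a point): Centre of the inner tray's face that looks to the mouth (16 mm up); the tray's nose must butt against it.
- inner_back (a point): Centre of the inner tray's face that looks to the end stop (16 mm up).
- can: Empty aluminium drink can crushed flat, lying on the bench between the tray and the chute's mouth, any yaw: 75 mm long (own x), 48 mm wide (own y), 30 mm high; 20 g. Origin at the centre of its underside, z up. Grip across its 48 mm width.
- bottle: Bystander: green glass bottle standing upright, 62 mm across, 200 mm high, on the far side of the chute's approach. Origin at the centre of its underside.
- drink_can: Bystander: full, undamaged aluminium drink can standing upright, 65 mm across, 115 mm high, near or far side of the chute or beside its approach (changes places with the jar and the tin). Origin at the centre of its underside.
- jar: Bystander: glass jar with steel lid standing upright, 66 mm across, 85 mm high (changes places with the intact can and the tin). Origin at the centre of its underside.
- tin: Bystander: closed steel paint tin standing upright, 67 mm across, 72 mm high (changes places with the intact can and the jar). Origin at the centre of its underside.
- saucer: Bystander: white ceramic saucer with a chipped rim, 132 mm across, 16 mm high, beyond the tray. Origin at the centre of its underside.
- wrench: Bystander: steel wrench, 170 mm long, lying left of the chute.
- tape: Bystander: cardboard tape core, 90 mm across, 24 mm high, lying left of the chute.

How it is judged:
On the way:
1. the crushed can lies flat in the tray with the tab while the whole tray is still outside the chute's mouth (x of can in the frame of tray between -0.04 and 0.04 m and y of can in the frame of tray between -0.055 and 0.055 m and z of can in the frame of tray between -0.005 and 0.012 m and y of tray_nose in the frame of hood below 0 m), for 0.2 s.
At the end, for the whole second after the job is handed in: The crushed can lies flat in the tabbed tray; that tray is flat in the lane, centred within 6 mm and square within 3 degrees, its nose butted to the short tray with under 3 mm gap, and the short tray is within 3 mm of the end stop. Both trays and the can are at rest (x of can in the frame of tray between -0.04 and 0.04 m and y of can in the frame of tray between -0.055 and 0.055 m and z of can in the frame of tray between -0.005 and 0.012 m and y of tray_nose in the frame of inner_front above -0.003 m and x of tray_nose in the frame of inner_front between -0.008 and 0.008 m and y of inner_back in the frame of hood above 0.177 m and x of tray in the frame of hood between -0.006 and 0.006 m and angle between the y axis of tray and the y axis of hood, either way round below 0.05 rad and angle between tray's own z axis and vertical below 0.04 rad and height (world z) of each of tray, inner_tray below 0.004 m and linear speed of each of tray, inner_tray, can below 0.01 m/s); the robot touches nothing.
It fails at once if a bystander (bottle, intact can, jar, tin, saucer, wrench, tape roll) is shifted by more than 15 mm or knocked over (distance of any of bottle, drink_can, jar, tin, saucer, wrench, tape from where it was at the start of the episode above 0.015 m or angle between any of bottle, drink_can, jar, tin's own z axis and vertical above 0.35 rad).
It also fails if it takes over 58 s, if anything falls off the work surface, if the arm or the gripper's body presses on something with over 40 N, if the wrist force passes 120 N, or if a joint passes its speed limit or range.

ROBOT

A 6-joint arm with a two-finger parallel gripper is mounted at the origin on the work surface. World frame = base frame: x ahead of the robot, y to its left, z up, the work surface at z = 0. Lengths are in m, angles in rad, forces in N, time in s.
With the tool pointing down it reaches from about 0.35 to 0.775 m from the base axis. Payload 7.3 kg.
Tool frame: the origin (TCP) lies at the very end of the fingers, on their centre line; the grasp point (between the pads) lies 19 mm behind it; z points along the fingers, y is the line along which they close (so a half turn about z gives the same grasp; the last joint's range is limited). The gripper opens to 92 mm and grips with 3 to 60 N. Pads are 19 mm wide; open, the fingers measure 130 mm over their backs; the gripper's body (75 mm by 190 mm) begins 47 mm behind the grasp point.
Start: joints at [-1.3, 0.342, 1.524, -0, 1.275, -0.146], TCP at [0.213, -0.48, 0.227] pointing down, gripper open.
Joint ranges: [-2.53, 2.53], [-0.77, 2.02], [0.04, 2.7], [-1, 4.14], [0.28, 2.66], [-3.11, 3.11]. Speed limits (rad/s): [2.57, 2.57, 3.14, 3.14, 3.14, 3.14].

INTERFACE

Orientations are given as [roll, pitch, yaw] about the fixed x, y, z axes, in that order (R = Rz(yaw) Ry(pitch) Rx(roll)).
In Python, from cell import telemetry, eyes, job gives the robot as it stands.
- The arm moves only by the tool apply_moves, never from a script. Its arguments are lists of equal length, an entry for each row: "delta_pos": the shift along the world's x, y, z each as a share of 0.4 m, from -1 to 1, a list of three; "dr": the turn, a rotation vector about the world's x, y, z each as a share of 0.5 rad, from -1 to 1, a list of three; "jaw": the opening, from 0 (shut) to 1 (fully open). A call has 1 to 8 rows; each row is the pose to reach, as a shift and turn from the pose commanded when the call began; what a row does not reach only later rows make up. A row lasts 1/12 s, in which the tool goes at most 41.7 mm and 7.16 degrees, less where a joint would pass 70% of its speed; a pose out of reach is approached as far as the arm can. A call with a number of a shift or a turn outside -1 to 1 is refused whole. A call with a gripper value outside its range is refused whole. The fingers move at their own pace and stop on an object; "force" is the grip in N (left out, the last holds). Time passes only in rows, so rows that repeat a pose let the fingers close. It gives the time, the measured TCP pose, the force, the opening and the grip force at its end, in the units of the state.
- telemetry.observe(): the state, without advancing time (a new reading comes with each control period).
- eyes.read_camera(name): name is "scene" or "top" or "wrist"; returns the picture (420x560x3 uint8, red, green, blue); there is no depth.
- eyes.camera_model(name): a dict with "vertical_fov" (degrees; the focal length in pixels is half the picture's height over the tangent of half this angle, whatever the lens; pixels are square), "cx", "cy" (the principal point, pixels), "k1" (the pictures are not rectified: a ray, as slopes to the right and down, at radius r is drawn at 1 + k1 r^2 times it, then the intrinsics apply), "rvec" (rotation vector, rad) and "tvec" (3), from world to camera coordinates, as OpenCV has them; the wrist camera has in their place "hand_eye" (4x4, takes a point from camera to tool coordinates, whose origin is the TCP and whose axes are the flange's). Camera axes: x right, y down, z forward; pixel columns grow to the right and rows downward; lengths in m; the calibration is good to about 2 mm. A picture is of the moment at which its call begins: read the wrist's pose just before it. camera_model takes no time and is no camera call.
- job.hand_in(): hands the job in; it is judged then, once.
The state is a dict: "time": time; "qpos": joint angles; "qvel": joint speeds; "joint_efforts": joint torques, N m; "tool_pos": TCP position; "tool_rot": TCP orientation; "contact_force": force on the tool from outside, world axes, zero at the start; "torque": the same for the moment, N m; "opening": finger opening in m; "grip_force": force on a finger pad.
Only numpy, scipy, OpenCV 4.12 (cv2) and the standard library are available. Lean on these libraries where they do the work, as an engineer would, in place of code of your own. Each camera call takes 0.05 s, during which the arm holds its last target. There are 200 camera calls.

## Working session

There is one attempt and no reset: what is moved stays moved. The work goes in short steps, Python scripts to look and compute and a tool call to move; the robot and the scene stay as the last step left them, time stands still between calls to the robot, and variables do not carry over. Pictures are saved under pics/ and viewed, at most 10 in all, crops included, and the job is handed in when it is done.

Besides the shell and the picture viewer there is one more tool, called after "Emit:" in YAML: its name, and indented under it one key for each argument. apply_moves: Moves the arm, as the interface text tells. Its arguments: {"type":"object","properties":{"delta_pos":{"type":"array"},"dr":{"type":"array"},"jaw":{"type":"array"},"force":{"type":"number"}},"required":["delta_pos","dr","jaw"]}

```bash
mkdir -p pics; python3 - <<'E'
from cell import telemetry, eyes
import cv2
print(telemetry.observe())
for n in("top","scene"):
    cv2.imwrite(f"pics/{n}0.png",cv2.cvtColor(eyes.read_camera(n),cv2.COLOR_RGB2BGR)); print(eyes.camera_model(n))
print(eyes.camera_model("wrist"))
E
```

```text
{'time': 0.0, 'qpos': array([-1.30001237e+00,  3.42686841e-01,  1.52502245e+00, -1.72741467e-05,
        1.27537032e+00, -1.46003107e-01]), 'qvel': array([-1.80995253e-03, -3.35944328e-04, -4.23412830e-04,  2.23736291e-03,
        1.91929299e-05, -2.18900090e-04]), 'joint_efforts': array([ 9.98138858e-04, -4.31250143e+01, -2.44216973e+01,  7.18521327e-02,
        5.60707622e-02, -1.23566715e-04]), 'tool_pos': array([ 0.21243824, -0.47965924,  0.22606168]), 'tool_rot': array([-3.14011911e+00, -1.99987301e-04,  4.16791954e-01]), 'contact_force': array([-0.1353688 ,  0.96429763, -0.14171464]), 'torque': array([-0.01095586,  0.01455189,  0.00709652]), 'grip_force': 0.0, 'opening': 0.09167794602023119}
{'vertical_fov': 57.26535216798306, 'cx': 275.59369666824585, 'cy': 213.48993233766845, 'k1': -0.09274574735800713, 'rvec': array([ 2.29263273, -1.91113314,  0.19592776]), 'tvec': array([-0.039675  ,  0.60828599,  0.96295424])}
{'vertical_fov': 53.25984536833517, 'cx': 280.257484069815, 'cy': 213.59730130195524, 'k1': -0.1266609223370047, 'rvec': array([ 2.17660046,  1.5020194 , -0.43331517]), 'tvec': array([-0.25199524, -0.43412227,  1.53451972])}
{'vertical_fov': 67.33929747369473, 'cx': 279.466247807403, 'cy': 213.29827828134736, 'k1': -0.010326644616357673, 'hand_eye': array([[ 2.99922382e-04, -9.54319134e-01, -2.98789058e-01,
         8.14522574e-02],
       [ 9.99999775e-01,  1.06886251e-04,  6.62402840e-04,
        -4.60184880e-05],
       [-6.00207262e-04, -2.98789189e-01,  9.54318951e-01,
        -1.58209194e-01],
       [ 0.00000000e+00,  0.00000000e+00,  0.00000000e+00,
         1.00000000e+00]])}
```

View pics/top0.png

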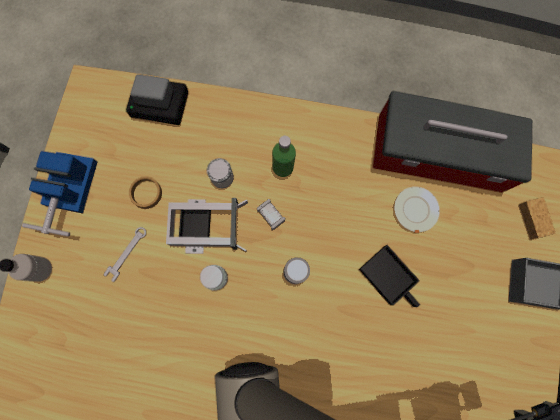

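View pics/scene0.png

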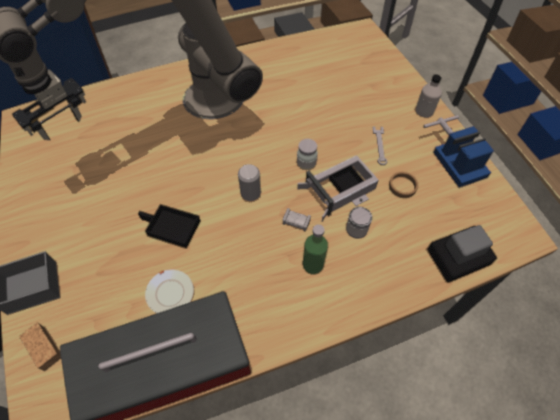

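The top view shows the chute at px (167–237, 200–250) with its mouth to the right. The crushed can is at (271,214), the tabbed tray at (388,275) with its tab at (410,300), a cylinder at (297,271) and the bottle at (284,160). The scene view agrees.

```bash
cat > h.py <<'E'
import numpy as np, cv2
from cell import telemetry, eyes
from scipy.spatial.transform import Rotation as Ro
def cam(n,st=None):
    m=eyes.camera_model(n); f=210/np.tan(np.radians(m["vertical_fov"])/2)
    K=np.array([[f,0,m["cx"]],[0,f,m["cy"]],[0,0,1]]); D=np.array([m["k1"],0,0,0,0.])
    if n=="wrist":
        st=st or telemetry.observe(); T=np.eye(4); T[:3,:3]=Ro.from_euler("xyz",st["tool_rot"]).as_matrix(); T[:3,3]=st["tool_pos"]
        T=T@m["hand_eye"]; R=T[:3,:3]; c=T[:3,3]
    else:
        R=cv2.Rodrigues(m["rvec"])[0].T; c=-R@m["tvec"]
    return K,D,R,c
def cast(C,px,z):
    K,D,R,c=C; px=np.array(px,float).reshape(-1,1,2)
    u=cv2.undistortPoints(px,K,D)[:,0]; d=np.c_[u,np.ones(len(u))]@R.T
    return c+d*((z-c[2])/d[:,2])[:,None]
def proj(C,P):
    K,D,R,c=C; rv=cv2.Rodrigues(R.T)[0]
    return cv2.projectPoints(np.array(P,float).reshape(-1,1,3),rv,-R.T@c,K,D)[0][:,0]
def save(n,im): cv2.imwrite("pics/"+n,cv2.cvtColor(im,cv2.COLOR_RGB2BGR))
E
python3 - <<'E'
from h import *
C=cam("top"); np.set_printoptions(precision=3,suppress=True)
im=cv2.imread("pics/top0.png")
c=cv2.resize(im[150:320,150:440],None,fx=2.75,fy=2.75,interpolation=cv2.INTER_CUBIC); cv2.imwrite("pics/crop.png",c)
for nm,p,z in [("can",(271,214),.03),("tray",(388,275),.02),("tab",(412,300),.038),("dcan base",(297,278),0),("mouth lintel ends",[(233,198),(236,249)],.076),("endL",[(167,203),(168,247)],.048),("bottle",(283,174),0),("jar",(213,285),0)]:
    print(nm,cast(C,p,z))
g=cv2.cvtColor(im,cv2.COLOR_BGR2GRAY)
m=(g<70).astype(np.uint8); m[:, :340]=0; m[:240]=0; m[320:]=0; m[:,440:]=0
ct=max(cv2.findContours(m,0,2)[0],key=cv2.contourArea); print(cv2.contourArea(ct),cv2.minAreaRect(ct),cast(C,cv2.approxPolyDP(ct,3,True)[:,0],.032), cv2.approxPolyDP(ct,3,True)[:,0].tolist())
E
```

```text
can [[0.608 0.084 0.03 ]]
tray [[ 0.501 -0.259  0.02 ]]
tab [[ 0.445 -0.326  0.038]]
dcan base [[ 0.451 -0.018  0.   ]]
mouth lintel ends [[0.623 0.188 0.076]
 [0.492 0.154 0.076]]
endL [[0.583 0.368 0.048]
 [0.467 0.337 0.048]]
bottle [[0.736 0.072 0.   ]]
jar [[0.391 0.205 0.   ]]
1920.0 ((394.2819519042969, 281.45501708984375), (66.88499450683594, 38.34995651245117), 47.91083526611328) [[ 0.502 -0.176  0.032]
 [ 0.427 -0.265  0.032]
 [ 0.426 -0.279  0.032]
 [ 0.452 -0.303  0.032]
 [ 0.43  -0.331  0.032]
 [ 0.438 -0.349  0.032]
 [ 0.467 -0.315  0.032]
 [ 0.506 -0.335  0.032]
 [ 0.58  -0.242  0.032]] [[359, 269], [388, 303], [393, 304], [403, 296], [412, 306], [419, 304], [408, 291], [417, 278], [387, 245]]
```

View pics/crop.png

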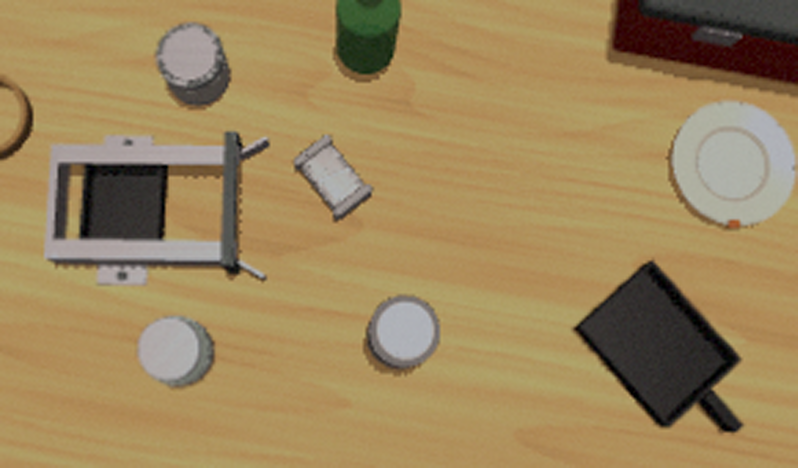

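The crop confirms it: tray nose points up-left, tab at lower right, short tray well inside the chute, crushed can about 45° off at crop px (333,178). Next I move over the tray for a wrist view.

Emit:
apply_moves:
  delta_pos:
    - [0.25, 0.25, 0.05]
    - [0.5, 0.5, 0.1]
    - [0.5, 0.5, 0.1]
    - [0.5, 0.5, 0.1]
    - [0.5, 0.5, 0.1]
    - [0.5, 0.5, 0.1]
    - [0.5, 0.5, 0.1]
    - [0.5, 0.5, 0.1]
  dr:
    - [0, 0, 0]
    - [0, 0, 0]
    - [0, 0, 0]
    - [0, 0, 0]
    - [0, 0, 0]
    - [0, 0, 0]
    - [0, 0, 0]
    - [0, 0, 0]
  jaw: [1, 1, 1, 1, 1, 1, 1, 1]

```text
time: 0.77
tool_pos: [0.4162, -0.2758, 0.2675]
tool_rot: [3.141, -0.003, 0.423]
contact_force: [-1.1, 0.7, -0.6]
opening: 0.0916
grip_force: 0.0
```

```bash
python3 - <<'E'
from h import *
np.set_printoptions(precision=4,suppress=True)
st=telemetry.observe(); C=cam("wrist",st); im=eyes.read_camera("wrist"); save("w1.png",im); np.save("w1.npy",im)
print(st["time"],st["tool_pos"],st["tool_rot"])
g=cv2.cvtColor(im,cv2.COLOR_RGB2GRAY); hs=cv2.cvtColor(im,cv2.COLOR_RGB2HSV)
m=((g<75)&(hs[...,1]<110)).astype(np.uint8); m=cv2.morphologyEx(m,3,np.ones((5,5)))
for ct in cv2.findContours(m,0,2)[0]:
    if cv2.contourArea(ct)>3000: a=cv2.approxPolyDP(ct,5,True)[:,0]; print(cv2.contourArea(ct)); print(np.c_[a,cast(C,a,.032)[:,:2]])
E
```

```text
0.7667 [ 0.4162 -0.2758  0.2675] [ 3.1413 -0.0028  0.4226]
66442.0
[[  0.     268.       0.1462   0.0297]
 [  0.     419.      -0.1391  -0.0157]
 [559.     419.       0.2424  -0.8659]
 [559.     358.       0.3425  -0.7832]
 [538.     365.       0.3184  -0.7614]
 [155.     365.       0.0763  -0.2183]
 [178.     324.       0.162   -0.2267]
 [346.     324.       0.2634  -0.4522]
 [345.     309.       0.2855  -0.4389]
 [449.     309.       0.3471  -0.5771]
 [441.     325.       0.3191  -0.5815]
 [374.     324.       0.2803  -0.4899]
 [382.     325.       0.2836  -0.5016]
 [401.     355.       0.2483  -0.5552]
 [559.     348.       0.3575  -0.7708]
 [556.     267.       0.4655  -0.6769]
 [436.     269.       0.3941  -0.5245]
 [427.     287.       0.3649  -0.5282]
 [401.     261.       0.3847  -0.4736]
 [369.     251.       0.3798  -0.4261]
 [363.     260.       0.3646  -0.4251]
 [365.     298.       0.3133  -0.4565]
 [193.     298.       0.2126  -0.2322]
 [197.     273.       0.2525  -0.224 ]
 [190.     251.       0.28    -0.204 ]
 [159.     260.       0.2497  -0.1696]
 [132.     287.       0.1938  -0.1475]
 [123.     269.       0.216   -0.1281]
 [ 37.     269.       0.1663  -0.0183]
 [ 30.     263.       0.1715  -0.0075]]
9532.5
[[313.      38.       0.5815  -0.2429]
 [239.      81.       0.5061  -0.1842]
 [286.     176.       0.4272  -0.2802]
 [318.     164.       0.4573  -0.3104]
 [334.     194.       0.4312  -0.3462]
 [341.     189.       0.4408  -0.3513]
 [328.     157.       0.4702  -0.3178]
 [358.     139.       0.5048  -0.3414]]
```

View pics/w1.png

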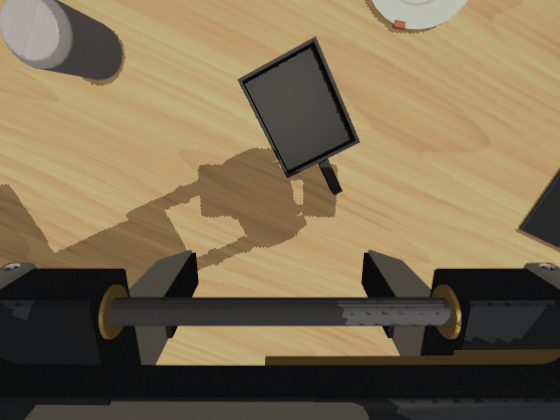

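The wrist view shows the tray corners at (313,38), (239,81), (286,176) and (358,139), with the tab near (330,178). That puts the centre at about (0.505,-0.260) and the nose heading at 51°. Next is the can and the chute mouth.

Emit:
apply_moves:
  delta_pos:
    - [0.05, 0.1, 0]
    - [0.1, 0.2, 0]
    - [0.15, 0.3, 0.05]
    - [0.2, 0.4, 0.05]
    - [0.25, 0.5, 0.05]
    - [0.3, 0.65, 0.05]
    - [0.35, 0.75, 0.05]
    - [0.35, 0.75, 0.05]
  dr:
    - [0, 0, 0]
    - [0, 0, 0]
    - [0, 0, 0]
    - [0, 0, 0]
    - [0, 0, 0]
    - [0, 0, 0]
    - [0, 0, 0]
    - [0, 0, 0]
  jaw: [1, 1, 1, 1, 1, 1, 1, 1]

```text
time: 1.48
tool_pos: [0.5523, 0.0196, 0.2863]
tool_rot: [3.141, 0.001, 0.415]
contact_force: [1.6, -0.9, 0.2]
opening: 0.0914
grip_force: 0.0
```

```bash
python3 - <<'E'
from h import *
np.set_printoptions(precision=4,suppress=True)
eyes.read_camera("wrist"); st=telemetry.observe(); C=cam("wrist",st); im=eyes.read_camera("wrist"); save("w2.png",im); np.save("w2.npy",im)
print(st["time"],st["tool_pos"],st["tool_rot"])
print(proj(C,[[.608,.084,.03]]))
hs=cv2.cvtColor(im,cv2.COLOR_RGB2HSV)
m=((hs[...,1]<60)&(hs[...,2]>90)).astype(np.uint8); m[250:]=0; m=cv2.morphologyEx(m,2,np.ones((3,3)))
for ct in cv2.findContours(m,0,2)[0]:
    if cv2.contourArea(ct)>500:
        r=cv2.minAreaRect(ct); print(cv2.contourArea(ct),r); print(cast(C,cv2.boxPoints(r),.025)[:,:2], cast(C,r[0],.025))
E
```

```text
1.5333 [0.5543 0.0264 0.2859] [-3.1381 -0.0022  0.4202]
[[255.7642 122.5393]]
1413.0 ((104.0, 230.5), (37.0, 46.0), 90.0)
[[0.3972 0.2612]
 [0.4237 0.202 ]
 [0.3692 0.1865]
 [0.3416 0.2479]] [[0.3835 0.2245 0.025 ]]
757.0 ((126.86002349853516, 216.80970764160156), (50.818443298339844, 29.857975006103516), 48.468231201171875)
[[0.4137 0.2398]
 [0.4539 0.2189]
 [0.4199 0.1601]
 [0.3775 0.1806]] [[0.4168 0.2003 0.025 ]]
3907.5 ((532.0, 180.0), (92.0, 54.0), 90.0)
[[ 0.727  -0.2159]
 [ 0.7562 -0.2805]
 [ 0.6541 -0.3626]
 [ 0.6225 -0.292 ]] [[ 0.6921 -0.2859  0.025 ]]
1883.5 ((257.68994140625, 117.83941650390625), (61.00188446044922, 36.67133331298828), 64.85520935058594)
[[0.6209 0.1274]
 [0.6546 0.0966]
 [0.607  0.0397]
 [0.571  0.0713]] [[0.6141 0.0843 0.025 ]]
5826.5 ((87.93826293945312, 97.70713806152344), (159.35263061523438, 117.97103118896484), 13.736268043518066)
[[0.4542 0.3881]
 [0.6028 0.3797]
 [0.6381 0.1978]
 [0.4892 0.1869]] [[0.5496 0.2891 0.025 ]]
```

View pics/w2.png

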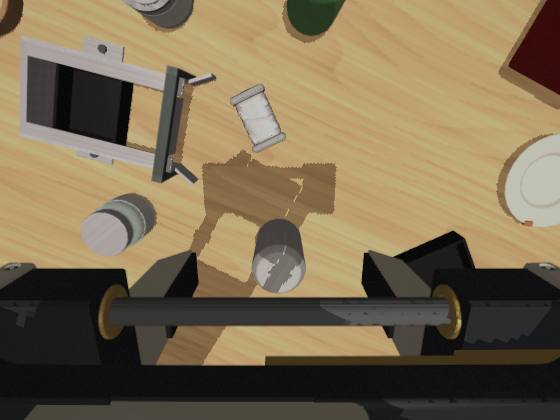

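The wrist view shows the crushed can at (257,118), long axis 49° in the world and measuring 75x46 mm, which matches. The chute mouth and lintel run from (181,68) to (160,183), and a tall intact can stands at (278,255). I'm zooming on the chute to get its pose.

```bash
python3 - <<'E'
from h import *
im=np.load("w2.npy"); c=cv2.resize(im[30:190,10:220],None,fx=3.7,fy=3.7,interpolation=cv2.INTER_CUBIC); save("chz.png",c)
E
```

```text
(no output)
```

View pics/chz.png

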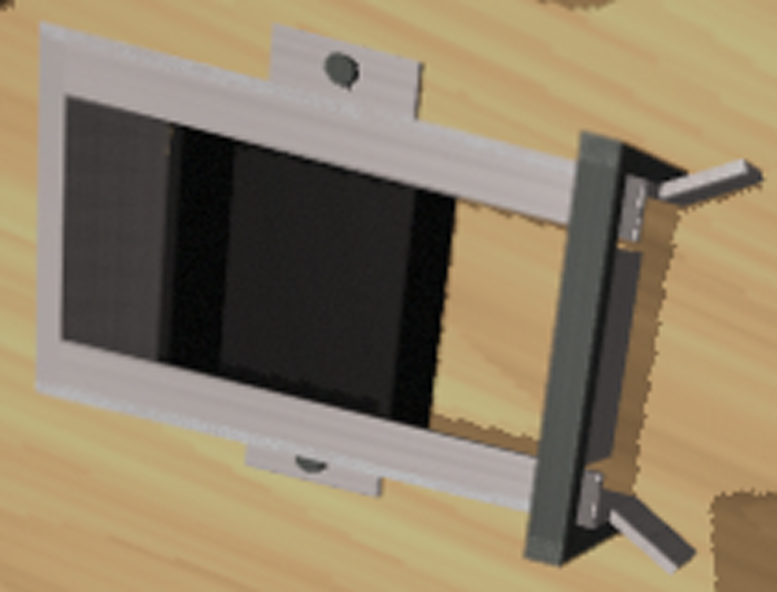

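The crop gives the inner lip edges (66,96)–(570,222) and (62,340)–(540,458), and the lintel's mouth-side top edge (621,142)–(561,562). I'm casting those rays now.

```bash
python3 - <<'E'
from h import *
np.set_printoptions(precision=4,suppress=True)
st={"tool_pos":np.array([0.5543,0.0264,0.2859]),"tool_rot":np.array([-3.1381,-0.0022,0.4202])}
C=cam("wrist",st)
f=lambda p,z: cast(C,np.array(p,float)/3.7+[10,30],z)[:,:2]
L=f([(66,96),(570,222),(62,340),(540,458)],.048); print(L)
M=f([(621,142),(561,562),(582,133),(527,557)],.076); print(M)
for a,b in((0,1),(2,3)):
    v=L[a]-L[b]; print("dir",np.degrees(np.arctan2(v[1],v[0]))-90,np.hypot(*v))
v=M[0]-M[1]; print("lintel",np.degrees(np.arctan2(v[1],v[0])),np.hypot(*v),"mouth",M[:2].mean(0), "inner12", M[2:].mean(0))
print("lip widths",np.hypot(*(L[0]-L[2])),np.hypot(*(L[1]-L[3])),"stop mid",(L[0]+L[2])/2)
T=cam("top"); print("top", cast(T,np.array([(237,132),(236,272)])/2.75+150,.076)[:,:2], cast(T,np.array([(68,162),(66,241)])/2.75+150,.048)[:,:2])
s=telemetry.observe(); print(s["time"],s["tool_pos"])
E
```

```text
[[0.5704 0.3516]
 [0.5989 0.196 ]
 [0.4962 0.3385]
 [0.5236 0.1821]]
[[0.6279 0.1795]
 [0.502  0.1572]
 [0.6255 0.1906]
 [0.4991 0.1677]]
dir 10.39633032529565 0.1582504318804262
dir 9.9486042455773 0.15877242893727272
lintel 10.049418846072516 0.12777331033990225 mouth [0.5649 0.1683] inner12 [0.5623 0.1792]
lip widths 0.07531974216041573 0.07655893437350557 stop mid [0.5333 0.3451]
top [[0.6248 0.18  ]
 [0.4924 0.1541]] [[0.5711 0.3428]
 [0.4941 0.3266]]
1.5833 [0.5532 0.023  0.2857]
```

```bash
python3 - <<'E'
from h import *
np.set_printoptions(precision=4,suppress=True)
im=np.load("w2.npy").astype(int)
m=((im[...,1]>im[...,0]+8)&(im[...,1]>im[...,2]+5)).astype(np.uint8); m[150:]=0
ct=max(cv2.findContours(m,0,2)[0],key=cv2.contourArea); p=ct[ct[:,0,1].argmax(),0]; print(p, cv2.boundingRect(ct))
st={"tool_pos":np.array([0.5543,0.0264,0.2859]),"tool_rot":np.array([-3.1381,-0.0022,0.4202])}
C=cam("wrist",st); q=cast(C,[p,(283,245),(255,260),(305,260)],0); print(q)
c=C[3]; d=q[0]-c; d=d[:2]/np.hypot(*d[:2]); print("bottle axis",q[0,:2]+d*.031)
E
```

```text
[306  34] (287, 0, 58, 35)
[[ 0.7312  0.0698 -0.    ]
 [ 0.4581 -0.0217  0.    ]
 [ 0.4174  0.0075  0.    ]
 [ 0.4491 -0.0631  0.    ]]
bottle axis [0.762 0.073]
```

Emit:
apply_moves:
  delta_pos:
    - [0.04, 0.04, -0.1]
    - [0.08, 0.08, -0.2]
    - [0.12, 0.14, -0.3]
    - [0.127, 0.138, -0.4]
    - [0.127, 0.138, -0.45]
    - [0.127, 0.138, -0.46]
    - [0.127, 0.138, -0.46]
    - [0.127, 0.138, -0.46]
  dr:
    - [0, 0, 0.22]
    - [0, 0, 0.44]
    - [0, 0, 0.66]
    - [0, 0, 0.87]
    - [0, 0, 0.87]
    - [0, 0, 0.87]
    - [0, 0, 0.87]
    - [0, 0, 0.87]
  jaw: [1, 1, 1, 1, 1, 1, 1, 1]

```text
time: 2.25
tool_pos: [0.6037, 0.0728, 0.1043]
tool_rot: [3.14, -0.001, 0.85]
contact_force: [0.5, -1.3, 0.9]
opening: 0.0919
grip_force: 0.0
```

```bash
python3 - <<'E'
from h import *
np.set_printoptions(precision=4,suppress=True)
eyes.read_camera("wrist"); st=telemetry.observe(); C=cam("wrist",st); im=eyes.read_camera("wrist"); save("w3.png",im)
print(st["time"],st["tool_pos"],st["tool_rot"])
hs=cv2.cvtColor(im,cv2.COLOR_RGB2HSV)
m=((hs[...,1]<60)&(hs[...,2]>90)).astype(np.uint8); m=cv2.morphologyEx(m,2,np.ones((3,3)))
for ct in cv2.findContours(m,0,2)[0]:
    if cv2.contourArea(ct)>1500:
        r=cv2.minAreaRect(ct); print(cv2.contourArea(ct),r); b=cast(C,cv2.boxPoints(r),.025)[:,:2]; print(b,cast(C,r[0],.025))
E
```

```text
2.3 [0.6043 0.073  0.1053] [ 3.1385 -0.0023  0.8501]
2063.5 ((27.5, 241.0), (54.0, 55.0), 90.0)
[[0.4416 0.2246]
 [0.4748 0.1954]
 [0.4358 0.1663]
 [0.4006 0.1971]] [[0.4388 0.1962 0.025 ]]
3994.5 ((278.0, 197.0), (80.0, 60.0), 90.0)
[[0.6207 0.1268]
 [0.6545 0.097 ]
 [0.6133 0.0474]
 [0.5767 0.0796]] [[0.6171 0.0887 0.025 ]]
2436.5 ((38.076473236083984, 172.05902099609375), (109.33924102783203, 25.62114715576172), 34.658355712890625)
[[0.4756 0.2602]
 [0.497  0.2617]
 [0.5098 0.1878]
 [0.4875 0.1846]] [[0.4925 0.2245 0.025 ]]
5139.0 ((99.27671813964844, 44.03697967529297), (187.49684143066406, 43.17860412597656), 39.68010711669922)
[[0.5742 0.3044]
 [0.6032 0.3036]
 [0.6207 0.1919]
 [0.5893 0.1895]] [[0.5967 0.2499 0.025 ]]
```

View pics/w3.png

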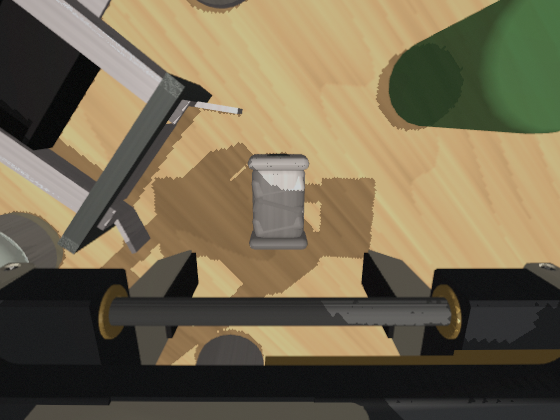

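The can is square between the fingers, centred on column 278. I descend and grip.

Emit:
apply_moves:
  delta_pos:
    - [0, 0, -0.08]
    - [0, 0, -0.16]
    - [0, 0, -0.22]
    - [0, 0, -0.22]
    - [0, 0, -0.22]
    - [0, 0, -0.22]
    - [0, 0, -0.22]
    - [0, 0, -0.22]
  dr:
    - [0, 0, 0]
    - [0, 0, 0]
    - [0, 0, 0]
    - [0, 0, 0]
    - [0, 0, 0]
    - [0, 0, 0]
    - [0, 0, 0]
    - [0, 0, 0]
  jaw: [1, 1, 1, 1, 0, 0, 0, 0]
  force: 15

```text
time: 3.02
tool_pos: [0.6044, 0.0742, 0.017]
tool_rot: [3.139, -0.003, 0.852]
contact_force: [-0.5, -0.2, -0.5]
opening: 0.0697
grip_force: 0.0
```

Emit:
apply_moves:
  delta_pos:
    - [0, 0, 0]
    - [0, 0, 0]
    - [0, 0, 0]
    - [0, 0, 0.05]
    - [0, -0.05, 0.15]
    - [0, -0.1, 0.25]
    - [0, -0.15, 0.3]
    - [0, -0.2, 0.3]
  dr:
    - [0, 0, 0]
    - [0, 0, 0]
    - [0, 0, 0]
    - [0, 0, 0]
    - [0, 0, -0.2]
    - [0, 0, -0.4]
    - [0, 0, -0.6]
    - [0, 0, -0.8]
  jaw: [0, 0, 0, 0, 0, 0, 0, 0]

```text
time: 3.68
tool_pos: [0.6062, -0.0071, 0.1414]
tool_rot: [3.135, -0.009, 0.448]
contact_force: [1.1, 0.5, 0.2]
opening: 0.0475
grip_force: 14.9
```

Emit:
apply_moves:
  delta_pos:
    - [-0.02, -0.06, 0.05]
    - [-0.06, -0.14, 0.05]
    - [-0.1, -0.24, 0.05]
    - [-0.15, -0.34, 0.05]
    - [-0.19, -0.44, 0.05]
    - [-0.23, -0.54, 0.05]
    - [-0.27, -0.61, 0.05]
    - [-0.27, -0.615, 0.05]
  dr:
    - [0, 0, -0.2]
    - [0, 0, -0.4]
    - [0, 0, -0.6]
    - [0, 0, -0.8]
    - [0, 0, -1]
    - [0, 0, -1]
    - [0, 0, -1]
    - [0, 0, -1]
  jaw: [0, 0, 0, 0, 0, 0, 0, 0]

```text
time: 4.35
tool_pos: [0.492, -0.2574, 0.1548]
tool_rot: [3.139, 0.001, -0.054]
contact_force: [1.0, -0.5, -0.3]
opening: 0.048
grip_force: 14.9
```

Emit:
apply_moves:
  delta_pos:
    - [0, 0, 0]
    - [0, 0, 0]
    - [0, 0, 0]
    - [0, 0, 0]
    - [0, 0, 0]
  dr:
    - [0, 0, -0.2]
    - [0, 0, -0.4]
    - [0, 0, -0.6]
    - [0, 0, -0.8]
    - [0, 0, -1]
  jaw: [0, 0, 0, 0, 0]

```text
time: 4.77
tool_pos: [0.495, -0.2514, 0.1547]
tool_rot: [-3.142, 0.0, -0.553]
contact_force: [0.6, -0.1, -0.6]
opening: 0.0478
grip_force: 14.9
```

Emit:
apply_moves:
  delta_pos:
    - [0, 0, 0]
    - [0, 0, 0]
    - [0, 0, 0]
    - [0, 0, 0]
  dr:
    - [0, 0, -0.15]
    - [0, 0, -0.25]
    - [0, 0, -0.25]
    - [0, 0, -0.25]
  jaw: [0, 0, 0, 0]

```text
time: 5.1
tool_pos: [0.495, -0.2515, 0.1547]
tool_rot: [3.142, 0.0, -0.671]
contact_force: [-0.5, -0.0, -0.1]
opening: 0.048
grip_force: 14.9
```

```bash
python3 - <<'E'
from h import *
np.set_printoptions(precision=4,suppress=True)
eyes.read_camera("wrist"); st=telemetry.observe(); C=cam("wrist",st); im=eyes.read_camera("wrist"); save("w4.png",im); np.save("w4.npy",im)
print(st["time"],st["tool_pos"],st["tool_rot"],st["opening"])
E
```

```text
5.15 [ 0.495  -0.2515  0.1547] [ 3.1416  0.0001 -0.6712] 0.04786567675825043
```

View pics/w4.png

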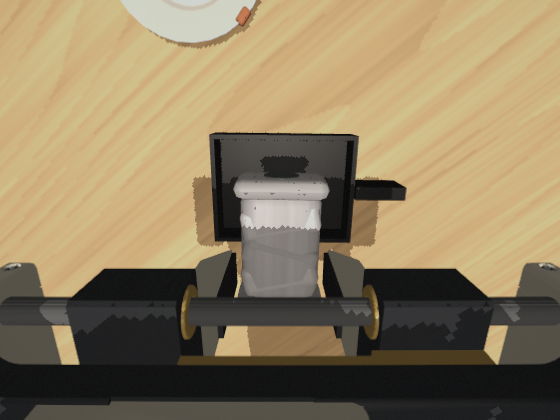

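The tray is square to the tool, with rim corners at (211,133), (357,135), (352,242) and (213,242). I'm casting these to get the offset.

```bash
python3 - <<'E'
from h import *
np.set_printoptions(precision=4,suppress=True)
st=telemetry.observe(); C=cam("wrist",st)
q=cast(C,[(211,133),(357,134),(352,242),(213,242)],.032)[:,:2]; print(q,q.mean(0))
t=cast(C,[(405,190)],.038)[:,:2];print("tab end",t)
print([round(float(np.hypot(*(q[i]-q[(i+1)%4]))),4) for i in range(4)])
v=q[0]-q[1];print(np.degrees(np.arctan2(v[1],v[0])),np.degrees(np.arctan2(*(q[3]-q[2])[::-1])))
R=Ro.from_euler("xyz",st["tool_rot"]).as_matrix()
print("tray centre, tool frame",R[:2,:2].T@(q.mean(0)-st["tool_pos"][:2]))
# can far edge midpoint, height of can top = tcp+.013
e=cast(C,[(235,184),(328,184)],st["tool_pos"][2]); print((e-st["tool_pos"])@R)
E
```

```text
[[ 0.5839 -0.2462]
 [ 0.5046 -0.3447]
 [ 0.424  -0.284 ]
 [ 0.5071 -0.1793]] [ 0.5049 -0.2636]
tab end [[ 0.4387 -0.35  ]]
[0.1265, 0.101, 0.1337, 0.1019]
51.166158204682205 51.54188180414374
tray centre, tool frame [0.0152 0.0033]
[[ 0.0475 -0.0229 -0.    ]
 [ 0.0475  0.0246 -0.    ]]
```

Emit:
apply_moves:
  delta_pos:
    - [0.002, -0.012, -0.06]
    - [0.002, -0.012, -0.13]
    - [0.002, -0.012, -0.2]
    - [0.002, -0.012, -0.26]
    - [0.002, -0.012, -0.3]
    - [0.002, -0.012, -0.33]
    - [0.002, -0.012, -0.33]
    - [0.002, -0.012, -0.33]
  dr:
    - [0, 0, 0]
    - [0, 0, 0]
    - [0, 0, 0]
    - [0, 0, 0]
    - [0, 0, 0]
    - [0, 0, 0]
    - [0, 0, 0]
    - [0, 0, 0]
  jaw: [0, 0, 0, 0, 0, 0, 0, 0]

```text
time: 5.87
tool_pos: [0.4956, -0.2564, 0.0225]
tool_rot: [3.141, 0.001, -0.672]
contact_force: [-0.8, 0.3, 0.5]
opening: 0.0479
grip_force: 15.0
```

Emit:
apply_moves:
  delta_pos:
    - [0, 0, 0]
    - [0, 0, 0]
    - [0, 0, 0]
    - [0, 0, 0]
    - [0, 0, 0.05]
    - [0, 0, 0.15]
    - [0, 0, 0.25]
    - [0, 0, 0.33]
  dr:
    - [0, 0, 0]
    - [0, 0, 0]
    - [0, 0, 0]
    - [0, 0, 0]
    - [0, 0, 0]
    - [0, 0, 0]
    - [0, 0, 0]
    - [0, 0, 0]
  jaw: [0.67, 0.67, 0.67, 0.67, 0.67, 0.67, 0.67, 0.67]

```text
time: 6.53
tool_pos: [0.4961, -0.2568, 0.1578]
tool_rot: [-3.142, -0.002, -0.673]
contact_force: [1.5, -0.4, 0.2]
opening: 0.0616
grip_force: 0.0
```

```bash
python3 - <<'E'
from h import *
np.set_printoptions(precision=4,suppress=True)
eyes.read_camera("wrist"); st=telemetry.observe(); C=cam("wrist",st); im=eyes.read_camera("wrist"); save("w5.png",im); np.save("w5.npy",im)
print(st["time"],st["tool_pos"],st["tool_rot"],st["opening"])
E
```

```text
6.5833 [ 0.4988 -0.2586  0.1641] [-3.1409 -0.0129 -0.6729] 0.06130816628847175
```

View pics/w5.png

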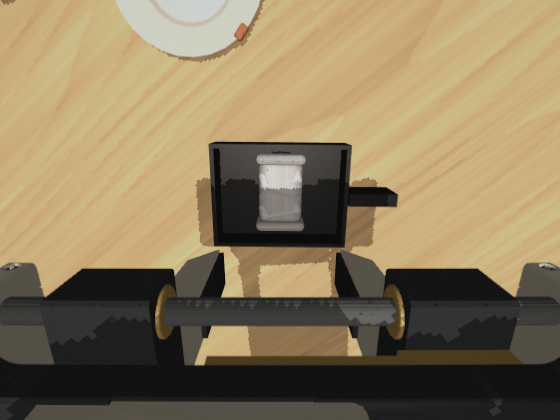

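The can lies flat in the middle of the tray at px (281,192), and the tab is at (373,196). I now turn the tool by 90° and move over the tab.

Emit:
apply_moves:
  delta_pos:
    - [-0.03, -0.05, 0]
    - [-0.06, -0.1, 0]
    - [-0.09, -0.15, 0]
    - [-0.122, -0.2, 0]
    - [-0.122, -0.2, 0]
  dr:
    - [0, 0, 0.2]
    - [0, 0, 0.4]
    - [0, 0, 0.6]
    - [0, 0, 0.8]
    - [0, 0, 1]
  jaw: [0.6, 0.6, 0.6, 0.6, 0.6]

```text
time: 7.05
tool_pos: [0.4448, -0.3395, 0.1541]
tool_rot: [3.14, 0.001, -0.171]
contact_force: [0.2, -0.8, 0.3]
opening: 0.0552
grip_force: 0.0
```

Emit:
apply_moves:
  delta_pos:
    - [0, 0, 0]
    - [0, 0, 0]
    - [0, 0, 0]
    - [0, 0, 0]
    - [0, 0, 0]
  dr:
    - [0, 0, 0.2]
    - [0, 0, 0.4]
    - [0, 0, 0.6]
    - [0, 0, 0.8]
    - [0, 0, 1]
  jaw: [0.6, 0.6, 0.6, 0.6, 0.6]

```text
time: 7.47
tool_pos: [0.4466, -0.3363, 0.1541]
tool_rot: [-3.141, 0.0, 0.332]
contact_force: [-0.0, -0.7, -0.2]
opening: 0.0552
grip_force: 0.0
```

Emit:
apply_moves:
  delta_pos:
    - [0, 0, 0]
    - [0, 0, 0]
    - [0, 0, 0]
    - [0, 0, 0]
    - [0, 0, 0]
  dr:
    - [0, 0, 0.2]
    - [0, 0, 0.4]
    - [0, 0, 0.6]
    - [0, 0, 0.8]
    - [0, 0, 1]
  jaw: [0.6, 0.6, 0.6, 0.6, 0.6]

```text
time: 7.88
tool_pos: [0.4466, -0.3363, 0.1541]
tool_rot: [-3.141, -0.0, 0.832]
contact_force: [-0.2, -0.1, 0.2]
opening: 0.0552
grip_force: 0.0
```

Emit:
apply_moves:
  delta_pos:
    - [0, 0, -0.05]
    - [0, 0, -0.1]
    - [0, 0, -0.1]
    - [0, 0, -0.1]
  dr:
    - [0, 0, 0.14]
    - [0, 0, 0.14]
    - [0, 0, 0.14]
    - [0, 0, 0.14]
  jaw: [0.6, 0.6, 0.6, 0.6]

```text
time: 8.22
tool_pos: [0.4463, -0.3359, 0.1137]
tool_rot: [-3.139, -0.0, 0.896]
contact_force: [0.6, 0.0, 0.6]
opening: 0.0553
grip_force: 0.0
```

```bash
python3 - <<'E'
from h import *
np.set_printoptions(precision=4,suppress=True)
eyes.read_camera("wrist"); st=telemetry.observe(); C=cam("wrist",st); im=eyes.read_camera("wrist"); np.save("w6.npy",im)
print(st["time"],st["tool_pos"],st["tool_rot"],st["opening"])
R=Ro.from_euler("xyz",st["tool_rot"]).as_matrix()
g=cv2.cvtColor(im,cv2.COLOR_RGB2GRAY);
m=(g<50).astype(np.uint8); m[255:]=0
for ct in cv2.findContours(m,0,2)[0]:
    if cv2.contourArea(ct)>800:
        a=cv2.approxPolyDP(ct,4,True)[:,0]; q=(cast(C,a,.038)-st["tool_pos"])@R; print(np.c_[a,q[:,:2]])
for r in range(150,256,8):
    c=np.flatnonzero(g[r,180:400]<50)+180; 
    if len(c): print(r,c.min(),c.max(),len(c),((cast(C,[(c.mean(),r)],.038)-st["tool_pos"])@R)[0,:2])
E
```

```text
8.2667 [ 0.4469 -0.3366  0.1149] [-3.1411 -0.0001  0.8964] 0.055248404973495584
[[210.       0.       0.1525  -0.0448]
 [217.     137.       0.0659  -0.0452]
 [214.     184.       0.0311  -0.0495]
 [269.     184.       0.0311  -0.0077]
 [271.     241.      -0.0156  -0.0066]
 [284.     241.      -0.0156   0.0039]
 [286.     184.       0.0311   0.0052]
 [341.     185.       0.0303   0.047 ]
 [337.     167.       0.044    0.0432]
 [348.       1.       0.152    0.0446]]
150 215 339 80 [ 0.0566 -0.0148]
158 213 338 97 [ 0.0507 -0.0112]
166 213 338 105 [ 0.0448 -0.0092]
174 214 337 104 [ 0.0387 -0.009 ]
182 214 341 127 [ 0.0326 -0.0015]
190 271 285 15 [ 0.0264 -0.0009]
198 271 284 14 [ 0.0201 -0.0013]
206 271 284 14 [ 0.0137 -0.0013]
214 271 284 14 [ 0.0072 -0.0013]
222 271 284 14 [ 0.0006 -0.0013]
230 271 284 14 [-0.0061 -0.0013]
238 271 284 14 [-0.013  -0.0013]
254 225 334 9 [-0.027  -0.0043]
```

The tab is centred to 1.3 mm and square to the tool, so I descend and pinch.

Emit:
apply_moves:
  delta_pos:
    - [0, 0, -0.07]
    - [0, 0, -0.14]
    - [0, 0, -0.21]
    - [0, 0, -0.262]
    - [0, 0, -0.262]
    - [0, 0, -0.262]
    - [0, 0, -0.262]
    - [0, 0, -0.262]
  dr:
    - [0, 0, 0]
    - [0, 0, 0]
    - [0, 0, 0]
    - [0, 0, 0]
    - [0, 0, 0]
    - [0, 0, 0]
    - [0, 0, 0]
    - [0, 0, 0]
  jaw: [0.6, 0.6, 0.6, 0.6, 0.6, 0, 0, 0]
  force: 40

```text
time: 8.98
tool_pos: [0.4481, -0.3377, 0.0121]
tool_rot: [3.138, 0.0, 0.897]
contact_force: [0.0, -0.0, -0.8]
opening: 0.0396
grip_force: 0.0
```

Emit:
apply_moves:
  delta_pos:
    - [0, 0, 0]
    - [0, 0, 0]
    - [0, 0, 0]
    - [0, 0, 0]
    - [0, 0, 0]
  dr:
    - [0, 0, 0]
    - [0, 0, 0]
    - [0, 0, 0]
    - [0, 0, 0]
    - [0, 0, 0]
  jaw: [0, 0, 0, 0, 0]

```text
time: 9.4
tool_pos: [0.447, -0.3366, 0.0103]
tool_rot: [3.141, 0.0, 0.897]
contact_force: [-1.2, 0.8, 3.5]
opening: 0.0119
grip_force: 40.0
```

```bash
python3 - <<'E'
from h import *
C=cam("top"); print(cast(C,[(297,270)],.115),cast(C,[(297,270)],.085))
E
```

```text
[[ 0.46511136 -0.00828438  0.115     ]] [[ 0.46700382 -0.00974914  0.085     ]]
```

Emit:
apply_moves:
  delta_pos:
    - [0.015, 0.02, 0]
    - [0.045, 0.06, 0]
    - [0.085, 0.115, 0]
    - [0.125, 0.17, 0]
    - [0.165, 0.225, 0]
    - [0.2, 0.27, 0]
    - [0.22, 0.3, 0]
    - [0.225, 0.305, 0]
  dr:
    - [0, 0, 0]
    - [0, 0, 0]
    - [0, 0, 0.05]
    - [0, 0, 0.1]
    - [0, 0, 0.2]
    - [0, 0, 0.3]
    - [0, 0, 0.4]
    - [0, 0, 0.5]
  jaw: [0, 0, 0, 0, 0, 0, 0, 0]

```text
time: 10.07
tool_pos: [0.539, -0.2121, 0.0103]
tool_rot: [3.14, -0.001, 1.152]
contact_force: [1.0, 0.7, 2.5]
opening: 0.0118
grip_force: 40.0
```

Emit:
apply_moves:
  delta_pos:
    - [0.01, 0.015, 0]
    - [0.03, 0.04, 0]
    - [0.055, 0.07, 0]
    - [0.08, 0.105, 0]
    - [0.105, 0.14, 0]
    - [0.13, 0.17, 0]
    - [0.145, 0.195, 0]
    - [0.15, 0.2, 0]
  dr:
    - [0, 0, 0.1]
    - [0, 0, 0.2]
    - [0, 0, 0.3]
    - [0, 0, 0.4]
    - [0, 0, 0.5]
    - [0, 0, 0.6]
    - [0, 0, 0.7]
    - [0, 0, 0.8]
  jaw: [0, 0, 0, 0, 0, 0, 0, 0]

```text
time: 10.73
tool_pos: [0.5985, -0.1326, 0.0104]
tool_rot: [3.14, 0.0, 1.551]
contact_force: [0.8, 0.3, 2.5]
opening: 0.0116
grip_force: 40.0
```

Emit:
apply_moves:
  delta_pos:
    - [0.01, 0.015, 0]
    - [0.03, 0.045, 0]
    - [0.05, 0.075, 0]
    - [0.07, 0.105, 0]
    - [0.09, 0.135, 0]
    - [0.09, 0.135, 0]
    - [0.09, 0.135, 0]
    - [0.09, 0.135, 0]
  dr:
    - [0, 0, 0.1]
    - [0, 0, 0.2]
    - [0, 0, 0.3]
    - [0, 0, 0.4]
    - [0, 0, 0.5]
    - [0, 0, 0.6]
    - [0, 0, 0.676]
    - [0, 0, 0.676]
  jaw: [0, 0, 0, 0, 0, 0, 0, 0]

```text
time: 11.4
tool_pos: [0.6338, -0.0791, 0.0103]
tool_rot: [3.14, -0.0, 1.887]
contact_force: [1.4, 2.3, 4.3]
opening: 0.0118
grip_force: 40.0
```

```bash
python3 - <<'E'
from h import *
np.set_printoptions(precision=4,suppress=True)
st=telemetry.observe(); im=eyes.read_camera("top"); print(st["time"],st["tool_pos"],st["tool_rot"],st["contact_force"])
C=cam("top"); c=st["tool_pos"][:2]; a=st["tool_rot"][2]; d=np.array([np.cos(a),np.sin(a)]); n=np.array([-d[1],d[0]])
P=[[*(c+d*y+n*x),.032] for y,x in((.158,.05),(.158,-.05),(.028,.05),(.028,-.05))]
print(proj(C,P))
z=cv2.resize(im[165:285,155:335],None,fx=4.4,fy=4.4,interpolation=cv2.INTER_CUBIC); save("t2.png",z); np.save("t2.npy",im)
E
```

```text
11.4 [ 0.6338 -0.0791  0.0103] [ 3.1399 -0.0001  1.8867] [1.378  2.2534 4.3303]
[[276.4603 240.9761]
 [271.5424 205.1668]
 [323.9038 234.5452]
 [318.1582 199.0303]]
```

View pics/t2.png

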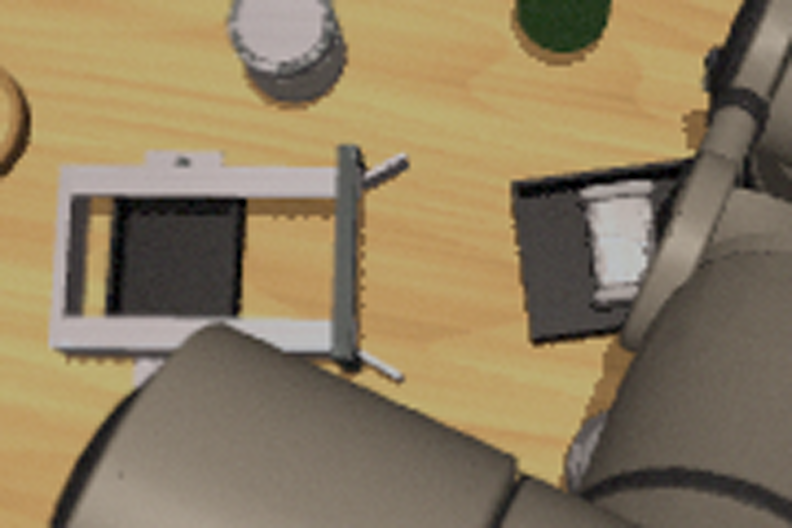

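The top view shows the nose corners at crop (533,343) and (513,183) and the lip inner edges on rows 197 and 318. The lintel's mouth edge is near column 359. I use the nose seen in the image to correct the chute position into the arm frame.

```bash
python3 - <<'E'
from h import *
np.set_printoptions(precision=4,suppress=True)
C=cam("top"); f=lambda p,z: cast(C,np.array(p,float)/4.4+[155,165],z)[:,:2]
N=f([(533,343),(513,183)],.032); print("nose",N,np.hypot(*(N[0]-N[1])),N.mean(0))
c=np.array([.6338,-.0791]);a=1.8867;nose=c+.158*np.array([np.cos(a),np.sin(a)]); off=nose-N.mean(0); print("arm nose",nose,"off",off)
L=f([(75,197),(335,197),(68,317),(335,319)],.048)+off; print(L,np.hypot(*(L[0]-L[2])),np.hypot(*(L[1]-L[3])))
for i in(0,2): v=L[i]-L[i+1]; print(np.degrees(np.arctan2(v[1],v[0]))-90)
M=f([(360,147),(358,367)],.076)+off; print("lintel",M,np.hypot(*(M[0]-M[1])),M.mean(0),np.degrees(np.arctan2(*(M[0]-M[1])[::-1])))
h=np.radians(10.1);X=np.array([np.cos(h),np.sin(h)]);Y=np.array([-X[1],X[0]])
for nm,m in(("w2",np.array([.5649,.168])),("top",M.mean(0))):
    print(nm,"lip mids in hood",[(round(float((q-m)@X),4),round(float((q-m)@Y),4)) for q in((L[0]+L[2])/2,(L[1]+L[3])/2)])
E
```

```text
nose [[0.5317 0.0554]
 [0.6283 0.0857]] 0.10122081717931461 [0.58   0.0706]
arm nose [0.5847 0.0711] off [0.0047 0.0005]
[[0.5721 0.35  ]
 [0.6012 0.1915]
 [0.4986 0.337 ]
 [0.5271 0.1763]] 0.07470587647749026 0.07556569828521165
10.37676026758976
10.08084631128311
lintel [[0.6287 0.1787]
 [0.4986 0.1535]] 0.13253999562788477 [0.5636 0.1661] 10.958177834765744
w2 lip mids in hood [(0.0017, 0.178), (0.002, 0.0158)]
top lip mids in hood [(0.0033, 0.1796), (0.0036, 0.0174)]
```

Emit:
apply_moves:
  delta_pos:
    - [-0.004, 0.02, 0]
    - [-0.01, 0.05, 0]
    - [-0.018, 0.09, 0]
    - [-0.026, 0.13, 0]
    - [-0.034, 0.17, 0]
    - [-0.042, 0.21, 0]
    - [-0.049, 0.24, 0]
    - [-0.049, 0.242, 0]
  dr:
    - [0, 0, 0]
    - [0, 0, 0]
    - [0, 0, 0]
    - [0, 0, 0]
    - [0, 0, 0]
    - [0, 0, 0]
    - [0, 0, 0]
    - [0, 0, 0]
  jaw: [0, 0, 0, 0, 0, 0, 0, 0]

```text
time: 12.12
tool_pos: [0.6123, 0.0196, 0.0103]
tool_rot: [-3.141, -0.001, 1.887]
contact_force: [-0.7, 1.8, 6.6]
opening: 0.0116
grip_force: 40.0
```

Emit:
apply_moves:
  delta_pos:
    - [-0.007, 0.011, 0]
    - [-0.014, 0.022, 0]
    - [-0.021, 0.033, 0]
    - [-0.028, 0.043, 0]
    - [-0.034, 0.055, 0]
    - [-0.039, 0.067, 0]
    - [-0.043, 0.079, 0]
    - [-0.047, 0.09, 0]
  dr:
    - [0, 0, -0.025]
    - [0, 0, -0.05]
    - [0, 0, -0.075]
    - [0, 0, -0.1]
    - [0, 0, -0.113]
    - [0, 0, -0.126]
    - [0, 0, -0.14]
    - [0, 0, -0.154]
  jaw: [0, 0, 0, 0, 0, 0, 0, 0]

```text
time: 12.78
tool_pos: [0.5945, 0.0525, 0.0104]
tool_rot: [3.141, 0.001, 1.807]
contact_force: [0.7, -3.7, 6.1]
opening: 0.0119
grip_force: 40.0
```

Emit:
apply_moves:
  delta_pos:
    - [-0.006, 0.012, 0]
    - [-0.011, 0.023, 0]
    - [-0.017, 0.035, 0]
    - [-0.022, 0.046, 0]
    - [-0.026, 0.055, 0]
    - [-0.03, 0.064, 0]
    - [-0.033, 0.073, 0]
    - [-0.036, 0.081, 0]
  dr:
    - [0, 0, -0.017]
    - [0, 0, -0.035]
    - [0, 0, -0.052]
    - [0, 0, -0.069]
    - [0, 0, -0.083]
    - [0, 0, -0.096]
    - [0, 0, -0.11]
    - [0, 0, -0.122]
  jaw: [0, 0, 0, 0, 0, 0, 0, 0]

```text
time: 13.45
tool_pos: [0.58, 0.0849, 0.0103]
tool_rot: [3.141, 0.001, 1.746]
contact_force: [1.8, -5.3, 5.4]
opening: 0.0116
grip_force: 40.0
```

```bash
python3 - <<'E'
from h import *
np.set_printoptions(precision=4,suppress=True)
s=telemetry.observe(); h=.178;X=np.array([np.cos(h),np.sin(h)]);Y=np.array([-X[1],X[0]])
a=s["tool_rot"][2]; nose=s["tool_pos"][:2]+.158*np.array([np.cos(a),np.sin(a)]); r=nose-[.566,.168]; t=s["tool_pos"][:2]-[.566,.168]
print(s["tool_pos"],"nose hood",r@X,r@Y,"tab",t@X,t@Y,"skew",a-np.pi/2-h,s["contact_force"],s["torque"])
E
```

```text
[0.58   0.0849 0.0103] nose hood -0.0004929935058413841 0.07371228146240907 tab -0.0009405893113706946 -0.08428708454263185 skew -0.002832888634231312 [ 1.8213 -5.2913  5.4429] [-0.7597 -0.2472  0.0435]
```

Emit:
apply_moves:
  delta_pos:
    - [-0.0015, 0.008, 0]
    - [-0.003, 0.016, 0]
    - [-0.0045, 0.024, 0]
    - [-0.006, 0.032, 0]
    - [-0.007, 0.04, 0]
    - [-0.0085, 0.047, 0]
    - [-0.0095, 0.052, 0]
    - [-0.0095, 0.052, 0]
  dr:
    - [0, 0, 0]
    - [0, 0, 0]
    - [0, 0, 0]
    - [0, 0, 0]
    - [0, 0, 0]
    - [0, 0, 0]
    - [0, 0, 0]
    - [0, 0, 0]
  jaw: [0, 0, 0, 0, 0, 0, 0, 0]

```text
time: 14.12
tool_pos: [0.5761, 0.1058, 0.0103]
tool_rot: [3.141, 0.001, 1.746]
contact_force: [0.7, -4.3, 6.4]
opening: 0.0121
grip_force: 40.0
```

Emit:
apply_moves:
  delta_pos:
    - [-0.001, 0.005, 0]
    - [-0.002, 0.01, 0]
    - [-0.002, 0.01, 0]
    - [-0.002, 0.01, 0]
  dr:
    - [0, 0, 0]
    - [0, 0, 0]
    - [0, 0, 0]
    - [0, 0, 0]
  jaw: [0, 0, 0, 0]

```text
time: 14.45
tool_pos: [0.5753, 0.1096, 0.0103]
tool_rot: [3.141, 0.001, 1.746]
contact_force: [0.5, -3.8, 5.9]
opening: 0.0116
grip_force: 40.0
```

Emit:
apply_moves:
  delta_pos:
    - [-0.001, 0.005, 0]
    - [-0.001, 0.005, 0]
    - [-0.001, 0.005, 0]
  dr:
    - [0, 0, 0]
    - [0, 0, 0]
    - [0, 0, 0]
  jaw: [0, 0, 0]

```text
time: 14.7
tool_pos: [0.575, 0.1112, 0.0103]
tool_rot: [3.141, 0.001, 1.746]
contact_force: [1.2, -6.1, 6.6]
opening: 0.0116
grip_force: 40.0
```

Emit:
apply_moves:
  delta_pos:
    - [-0.001, 0.005, 0]
    - [-0.001, 0.005, 0]
    - [-0.001, 0.005, 0]
  dr:
    - [0, 0, 0]
    - [0, 0, 0]
    - [0, 0, 0]
  jaw: [0, 0, 0]

```text
time: 14.95
tool_pos: [0.575, 0.1112, 0.0103]
tool_rot: [3.141, 0.003, 1.746]
contact_force: [2.0, -14.6, 6.5]
opening: 0.0115
grip_force: 40.0
```

Force is rising with no motion, and the nose is at hood y ≈ 0.100, which is where butted trays should be. One more firm push, then release.

Emit:
apply_moves:
  delta_pos:
    - [-0.001, 0.006, 0]
    - [-0.0015, 0.01, 0]
    - [-0.0015, 0.01, 0]
    - [-0.0015, 0.01, 0]
  dr:
    - [0, 0, 0]
    - [0, 0, 0]
    - [0, 0, 0]
    - [0, 0, 0]
  jaw: [0, 0, 0, 0]

```text
time: 15.28
tool_pos: [0.5747, 0.1115, 0.0103]
tool_rot: [-3.141, 0.008, 1.747]
contact_force: [3.6, -31.4, 6.7]
opening: 0.0119
grip_force: 40.0
```

```bash
python3 - <<'E'
from h import *
np.set_printoptions(precision=4,suppress=True)
s=telemetry.observe(); h=.178;X=np.array([np.cos(h),np.sin(h)]);Y=np.array([-X[1],X[0]])
a=s["tool_rot"][2]; nose=s["tool_pos"][:2]+.158*np.array([np.cos(a),np.sin(a)]); r=nose-[.566,.168]
print(s["tool_pos"],"nose hood",r@X,r@Y,"skew",a-np.pi/2-h,s["contact_force"],s["torque"])
im=eyes.read_camera("top"); np.save("t3.npy",im); g=cv2.cvtColor(im,cv2.COLOR_RGB2GRAY)
# lane rows across the chute (top view): column profile along the lane centre
for row in (215,222,230): print(row,g[row,166:245].tolist())
E
```

```text
[0.5747 0.1115 0.0103] nose hood -0.0010632154007131716 0.10088992294997429 skew -0.0022259430755918186 [  3.5872 -31.4217   6.7343] [-4.7113 -0.5423  0.0469]
215 [156, 163, 170, 167, 139, 61, 48, 45, 3, 10, 22, 46, 49, 51, 45, 48, 44, 50, 47, 47, 51, 45, 50, 51, 51, 51, 50, 46, 49, 52, 54, 48, 51, 55, 46, 48, 29, 15, 39, 53, 51, 49, 55, 55, 56, 57, 55, 71, 92, 103, 109, 106, 105, 105, 104, 92, 88, 76, 44, 36, 38, 44, 62, 69, 72, 71, 71, 73, 73, 75, 77, 75, 76, 78, 79, 80, 80, 79, 79]
222 [159, 165, 171, 167, 87, 54, 40, 20, 0, 24, 40, 49, 49, 49, 51, 47, 47, 46, 48, 46, 50, 51, 51, 53, 48, 51, 54, 52, 52, 49, 50, 48, 54, 55, 53, 57, 36, 10, 45, 63, 90, 96, 95, 94, 95, 90, 91, 91, 78, 65, 52, 42, 38, 37, 53, 63, 142, 168, 174, 180, 184, 173, 129, 89, 74, 54, 49, 50, 48, 39, 25, 30, 28, 39, 114, 78, 72, 57, 46]
230 [167, 172, 172, 144, 55, 41, 41, 5, 7, 23, 46, 47, 49, 51, 52, 54, 51, 52, 49, 50, 50, 47, 47, 52, 52, 53, 54, 55, 55, 54, 55, 52, 54, 52, 53, 38, 82, 116, 119, 120, 121, 120, 120, 119, 115, 101, 86, 82, 112, 117, 119, 115, 117, 114, 118, 113, 114, 115, 109, 105, 106, 104, 104, 99, 101, 99, 103, 98, 97, 102, 96, 89, 92, 91, 91, 92, 92, 92, 96]
```

The lane profile shows no wood between the stop and the short tray or between the trays. I ease off the preload, release and retreat.

Emit:
apply_moves:
  delta_pos:
    - [0.001, -0.006, 0]
    - [0.0015, -0.01, 0]
    - [0.0015, -0.01, 0]
    - [0.0015, -0.01, 0]
    - [0.0015, -0.01, 0]
    - [0.0015, -0.01, 0]
    - [0.0015, -0.01, 0]
    - [0.0015, -0.01, 0]
  dr:
    - [0, 0, 0]
    - [0, 0, 0]
    - [0, 0, 0]
    - [0, 0, 0]
    - [0, 0, 0]
    - [0, 0, 0]
    - [0, 0, 0]
    - [0, 0, 0]
  jaw: [0, 0, 0, 0.4, 0.4, 0.4, 0.4, 0.4]

```text
time: 16.0
tool_pos: [0.5742, 0.114, 0.0095]
tool_rot: [-3.141, -0.0, 1.747]
contact_force: [0.4, -0.5, -0.1]
opening: 0.0358
grip_force: 0.0
```

Emit:
apply_moves:
  delta_pos:
    - [0, 0, 0]
    - [0, 0, 0.02]
    - [0, 0, 0.06]
    - [0, 0, 0.12]
    - [0, 0, 0.2]
    - [0, 0, 0.3]
    - [0, 0, 0.4]
    - [0, 0, 0.5]
  dr:
    - [0, 0, 0]
    - [0, 0, 0]
    - [0, 0, 0]
    - [0, 0, 0]
    - [0, 0, 0]
    - [0, 0, 0]
    - [0, 0, 0]
    - [0, 0, 0]
  jaw: [0.4, 0.4, 0.4, 0.4, 0.4, 0.4, 0.4, 0.4]

```text
time: 16.67
tool_pos: [0.5742, 0.1135, 0.2125]
tool_rot: [3.141, -0.0, 1.747]
contact_force: [1.0, 0.1, -0.3]
opening: 0.0367
grip_force: 0.0
```

```bash
python3 - <<'E'
from h import *
np.set_printoptions(precision=4,suppress=True)
eyes.read_camera("wrist"); st=telemetry.observe(); C=cam("wrist",st); im=eyes.read_camera("wrist"); np.save("w7.npy",im); print(st["time"],st["tool_pos"],st["tool_rot"],st["contact_force"])
g=cv2.cvtColor(im,cv2.COLOR_RGB2GRAY); hs=cv2.cvtColor(im,cv2.COLOR_RGB2HSV)
h=.178;X=np.array([np.cos(h),np.sin(h)]);Y=np.array([-X[1],X[0]]);M=np.array([.566,.168])
# sample along lane at x=-0.03,0.03 at rim height: gray & saturation
for x in(-.03,0,.03):
    ys=np.arange(-.09,.19,.004); p=proj(C,[[*(M+X*x+Y*y),.032] for y in ys]).round().astype(int)
    print(x,[(round(float(y)*1000),int(g[b,a]),int(hs[b,a,1])) for y,(a,b) in zip(ys,p) if 0<=a<560 and 0<=b<420])
# tab centre line
m=(g<50)
for y in(-.07,-.06,-.05,-.04):
    q=proj(C,[[*(M+Y*y),.038]])[0].round().astype(int); c=np.flatnonzero(m[q[1],q[0]-25:q[0]+25])+q[0]-25
    w=cast(C,[(c.mean(),q[1])],.038)[0,:2]-M if len(c) else None; print(y,len(c),w@X if w is not None else None)
E
```

```text
16.7167 [0.5779 0.1138 0.2215] [3.127  0.0015 1.7469] [2.5689 0.1586 7.3865]
-0.03 [(-90, 124, 116), (-86, 118, 117), (-82, 116, 117), (-78, 116, 117), (-74, 118, 115), (-70, 118, 115), (-66, 118, 115), (-62, 118, 117), (-58, 117, 116), (-54, 119, 116), (-50, 120, 115), (-46, 121, 115), (-42, 123, 113), (-38, 121, 115), (-34, 120, 115), (-30, 116, 115), (-26, 34, 15), (-22, 13, 20), (-18, 35, 21), (-14, 35, 15), (-10, 36, 14), (-6, 36, 14), (-2, 62, 16), (2, 64, 16), (6, 64, 12), (10, 62, 8), (14, 105, 16), (18, 105, 19), (22, 109, 18), (26, 111, 18), (30, 125, 20), (34, 190, 16), (38, 180, 18), (42, 181, 16), (46, 181, 18), (50, 183, 16), (54, 182, 18), (58, 104, 21), (62, 82, 21), (66, 82, 24), (70, 81, 21), (74, 80, 22), (78, 80, 19), (82, 79, 16), (86, 77, 16), (90, 77, 19), (94, 12, 73), (98, 66, 19), (102, 73, 20), (106, 72, 17), (110, 70, 18), (114, 69, 14), (118, 68, 18), (122, 67, 15), (126, 66, 18), (130, 64, 15)]
0 [(-90, 114, 116), (-86, 115, 116), (-82, 116, 117), (-78, 118, 115), (-74, 28, 18), (-70, 26, 9), (-66, 27, 18), (-62, 30, 17), (-58, 27, 18), (-54, 29, 25), (-
[... 943 characters left out ...]
, (-22, 10, 43), (-18, 34, 15), (-14, 35, 21), (-10, 38, 19), (-6, 86, 20), (-2, 113, 11), (2, 115, 13), (6, 117, 11), (10, 119, 13), (14, 141, 16), (18, 143, 17), (22, 147, 14), (26, 149, 17), (30, 151, 18), (34, 166, 18), (38, 178, 17), (42, 188, 16), (46, 194, 17), (50, 166, 18), (54, 45, 17), (58, 89, 22), (62, 88, 20), (66, 87, 17), (70, 85, 18), (74, 84, 21), (78, 83, 21), (82, 82, 21), (86, 81, 21), (90, 80, 22), (94, 12, 59), (98, 78, 19), (102, 76, 16), (106, 75, 20), (110, 73, 17), (114, 72, 17), (118, 69, 18), (122, 69, 18), (126, 68, 22), (130, 66, 19)]
-0.07 10 -0.00039390017200638204
-0.06 11 -0.0008937269810863647
-0.05 11 -0.0008247803094114985
-0.04 10 -0.0013052751451125386
```

```bash
python3 - <<'E'
from cell import eyes, job
import cv2
g=cv2.cvtColor(eyes.read_camera("top"),cv2.COLOR_RGB2GRAY)
for r in(214,220,226): print(g[r,166:206].tolist())
print(job.hand_in())
E
```

```text
[159, 160, 167, 169, 159, 60, 50, 36, 12, 8, 24, 42, 44, 45, 46, 44, 52, 46, 49, 47, 50, 45, 73, 89, 88, 94, 94, 98, 114, 126, 121, 117, 114, 107, 102, 88, 72, 45, 34, 48]
[153, 162, 169, 166, 113, 51, 47, 36, 10, 22, 42, 43, 44, 47, 47, 47, 49, 46, 47, 34, 41, 38, 44, 46, 45, 50, 48, 52, 47, 50, 45, 45, 42, 36, 38, 35, 30, 25, 50, 56]
[160, 168, 171, 167, 81, 50, 43, 2, 0, 25, 52, 46, 50, 47, 56, 79, 99, 101, 98, 99, 98, 98, 92, 95, 96, 92, 82, 70, 61, 57, 52, 43, 76, 67, 39, 27, 26, 21, 46, 56]
the job is handed in; nothing more can be done
None
```

I handed the job in at about 17 s of the 58 s: the crushed can lies in the tabbed tray, and the cameras show no gap between that tray and the short tray or between the short tray and the end stop. The hand-in gave no verdict, I did not re-measure the bystanders, and no contact with them showed in the forces.

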